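# Make up two sampling kits

### The job

Make up the two sampling kits from the stock on the bench. In the three-bay caddy for liquids stand the steel dipper in the notched bay with its handle out through the notch, the tall round bottle in the middle bay and the square bottle in the plain end bay; in the two-bay caddy for powders stand the wide jar in the wide bay and the handleless steel beaker in the narrow bay. Everything must stand upright on the floor of its bay, and the short round bottle and the glass beaker stay where they are.

Things in the scene. Friction and masses are not known exactly. Their poses are not given: they have to be found in the camera images.
- caddy3: Three-bay caddy: fixed open grey tray 240 mm (y) x 90 (x), walls 40 high, 4 thick, floor 3. Origin: centre of underside; +x away from robot, +y robot's left at yaw 0; yaw within 0.2 rad. Bays 82 mm in x, centred x=0: notched bay 80 long at y=+76, middle bay 70 at y=-3, plain end bay 74 at y=-79. Notch: in the notched bay's front (-x) wall, mid-bay, 32 wide, open above, sill 14 mm over underside.
- caddy2: Two-bay caddy: same make, fixed, no notch, open grey tray 170 mm (y) x 90 (x), walls 40 high, 4 thick, floor 3. Origin: centre of underside; +x away from robot, +y robot's left at yaw 0; yaw within 0.2 rad. Bays 82 mm in x, centred x=0: wide bay 88 long at y=+37, narrow bay 70 long at y=-46.
- dipper: Loose open steel cup, 50 mm diameter, 62 high, wall 2, with a flat strap handle 14 wide, 26 to 29 mm above the underside, straight out along its own -x to 65 mm from the cup's axis (rounded tip, look only, to 72). Origin: centre of the cup's underside. 100 g. Starts upright, handle towards the robot up to 1 rad either way.
- tall_bottle: Tall round bottle, loose: white plastic, body 46 mm in diameter and straight to 88 mm height, then a shoulder, black screw cap 34 mm in diameter from 100 to 120 mm height. Origin: centre of the underside, z up. About 70 g.
- square_bottle: Square bottle, loose: white plastic, body 50 by 50 mm (sides along its x and y, rounded corners) and straight to 82 mm height, black screw cap 36 mm in diameter from 88 to 106 mm height. Origin: centre of the underside, z up; at the start it stands at a yaw within 0.6 rad. About 80 g.
- jar: Wide jar, loose: squat white plastic jar 62 mm in diameter with a black lid as wide as itself: 65 mm in diameter, from 50 to 72 mm height. Origin: centre of the underside, z up. About 90 g.
- steel_beaker: Steel beaker, loose: open stainless cup without handle, 50 mm in diameter, 68 mm high, wall 2 mm. Origin: centre of the underside, z up. About 90 g.
- short_bottle: Short round bottle, loose, not wanted in these kits: white plastic, body 58 mm in diameter and straight to 52 mm height, black cap 34 mm in diameter, 84 mm high over all. Origin: centre of the underside. Stands among the stock and stays there.
- glass_beaker: Clear glass beaker, loose, empty, not part of the job: 66 mm in diameter, 88 mm high. Origin: centre of the underside. Stands between the two caddies and stays there.
Things that resemble listed ones, but are neither listed nor needed, are in the scene too. Leave any blue look-alike of the tall_bottle alone.

How it is judged (in metres and radians):
At the end, for the whole second after the job is handed in: Each of the five stands in its named bay: origin within 19 mm of the bay centre in caddy x and y and 5 mm of the floor height, within 0.1 rad of upright, at rest; the dipper's x within 0.5 rad of the caddy's. Short bottle and glass beaker upright, within 30 mm of their start (x of dipper in the frame of caddy3 between -0.019 and 0.019 m and y of dipper in the frame of caddy3 between 0.057 and 0.095 m and z of dipper in the frame of caddy3 between -0.002 and 0.008 m and angle between each of dipper, tall_bottle, square_bottle, jar, steel_beaker's own z axis and vertical below 0.1 rad and linear speed of each of dipper, tall_bottle, square_bottle, jar, steel_beaker, short_bottle, glass_beaker below 0.02 m/s and angular speed of each of dipper, tall_bottle, square_bottle, jar, steel_beaker below 0.2 rad/s and angle between the x axis of dipper and the x axis of caddy3, either way round below 0.5 rad and x of tall_bottle in the frame of caddy3 between -0.019 and 0.019 m and y of tall_bottle in the frame of caddy3 between -0.022 and 0.016 m and z of tall_bottle in the frame of caddy3 between -0.002 and 0.008 m and x of square_bottle in the frame of caddy3 between -0.019 and 0.019 m and y of square_bottle in the frame of caddy3 between -0.098 and -0.06 m and z of square_bottle in the frame of caddy3 between -0.002 and 0.008 m and x of jar in the frame of caddy2 between -0.019 and 0.019 m and y of jar in the frame of caddy2 between 0.018 and 0.056 m and z of jar in the frame of caddy2 between -0.002 and 0.008 m and x of steel_beaker in the frame of caddy2 between -0.019 and 0.019 m and y of steel_beaker in the frame of caddy2 between -0.065 and -0.027 m and z of steel_beaker in the frame of caddy2 between -0.002 and 0.008 m and distance of each of short_bottle, glass_beaker from where it was at the start of the episode below 0.03 m and angle between each of short_bottle, glass_beaker's own z axis and vertical below 0.15 rad); the robot touches nothing.
It also fails if it takes over 120 s, if anything falls off the work surface, if the arm or the gripper's body presses on something with over 40 N, if the wrist force passes 120 N, or if a joint passes its speed limit or range.

### The arm

A 7-joint arm with a two-finger parallel gripper is mounted at the origin on the work surface. World frame = base frame: x ahead of the robot, y to its left, z up, the work surface at z = 0. Lengths are in m, angles in degrees, forces in N, time in s.
With the tool pointing down it reaches from about 0.425 to 0.95 m from the base axis. Payload 4.7 kg.
Tool frame: the origin (TCP) lies at the very end of the fingers, on their centre line; the grasp point (between the pads) lies 19 mm behind it; z points along the fingers, y is the line along which they close (so a half turn about z gives the same grasp; the last joint's range is limited). The gripper opens to 87 mm and grips with 3 to 60 N. Pads are 19 mm wide; open, the fingers measure 117 mm over their backs; the gripper's body (75 mm by 190 mm) begins 51 mm behind the grasp point.
Start: joints at [67.787, 26.849, -2.785, 87.806, 1.381, 65.374, -4.715], TCP at [0.237, -0.632, 0.223] pointing down, gripper open.
Joint ranges: [-148.3, 148.3], [-19.14, 114.17], [-79.39, 73.82], [5.75, 140.21], [-59.74, 239.74], [12.07, 113.84], [-152.46, 152.46]. Speed limits (degrees/s): [147.25, 147.25, 180, 180, 180, 180, 180].

### API

Orientations are given as [roll, pitch, yaw] about the fixed x, y, z axes, in that order (R = Rz(yaw) Ry(pitch) Rx(roll)).
In Python, from plant import state, viewer, workorder gives the robot as it stands.
- The arm moves only by the tool tcp_steps, called after "Request:" as a command line: name --argument value ..., lists and objects as JSON in quotes. Schema: {"type":"object","properties":{"ticks":{"type":"array","items":{"type":"number"},"minItems":6,"maxItems":60},"jaw":{"type":"number"},"clamp_n":{"type":"number"},"only":{"type":"string"},"quiet":{"type":"boolean"},"lines":{"type":"string"}},"required":["ticks"],"additionalProperties":false}. ticks is one flat list of numbers that holds 1 to 10 rows one after another, with no inner brackets; each row has 6 numbers: dx, dy, dz in m, then a rotation vector rx, ry, rz in degrees; each row is the pose to reach, as a shift and turn from the pose commanded when the call began, along the tool's axes at that moment; what a row does not reach only later rows make up. A row lasts 1/10 s, in which the tool goes at most 0.05 m and 8.59 degrees, less where a joint would pass 70% of its speed; a pose out of reach is approached as far as the arm can. jaw is the finger opening in m, set as the call begins (left out keeps the last). The fingers move at their own pace and stop on an object; clamp_n is the grip in N (left out, the last holds). Time passes only in rows, so rows that do not move let the fingers close. The tool returns the time, the measured TCP pose, the force, the opening and the grip force at its end. only (a regular expression) keeps the lines of the reply that match it, lines (a string "A,B") keeps lines A to B, and quiet returns only ok. Input that does not fit is refused with a message, and nothing moves.
- state(): the state, without advancing time (a new reading comes with each control period).
- viewer.snapshot(name): name is "side" or "top" or "wrist"; returns (picture, depth): 384x512x3 uint8, red, green, blue; 384x512 float32, m along the optical axis (not along the pixel's ray), 0 where there is no reading.
- viewer.get_calibration(name): a dict with "mtx" (3x3 intrinsics, pixels), "k1" (the pictures are not rectified: a ray, as slopes to the right and down, at radius r is drawn at 1 + k1 r^2 times it, then the intrinsics apply), "R" (3x3) and "t" (3): a world point X has camera coordinates R X + t. Camera axes: x right, y down, z forward; pixel columns grow to the right and rows downward; lengths in m; the calibration is good to about 2 mm. A picture is of the moment at which its call begins: read the wrist's pose just before it. get_calibration takes no time and is no camera call; for the wrist camera it gives the pose at the moment of the call.
- workorder.hand_in(): hands the job in; it is judged then, once.
The state is a dict: "t": time; "joints": joint angles; "dq": joint speeds; "joint_efforts": joint torques, N m; "ee_pos": TCP position; "tcp_rot": TCP orientation; "force": force on the tool from outside, world axes, zero at the start; "torque": the same for the moment, N m; "grip_width": finger opening in m; "gripper_force": force on a finger pad.
Only numpy, scipy, OpenCV 4.12 (cv2) and the standard library are available. Lean on these libraries where they do the work, as an engineer would, in place of code of your own. Each camera call takes 0.05 s, during which the arm holds its last target. There are 200 camera calls.

## Working session

There is one attempt and no reset: what is moved stays moved. The work goes in short steps, Python scripts to look and compute and a tool call to move; the robot and the scene stay as the last step left them, time stands still between calls to the robot, and variables do not carry over. Pictures are saved under pics/ and viewed, at most 14 in all, crops included, and the job is handed in when it is done.

```bash
ls; mkdir -p pics; cat > h.py <<'E'
import numpy as np, cv2
from plant import state, viewer, workorder
def snap(n):
    c=viewer.get_calibration(n); im,d=viewer.snapshot(n)
    return im,d,c
def cloud(d,c):
    h,w=d.shape; K=np.array(c["mtx"],float)
    u,v=np.meshgrid(np.arange(w),np.arange(h))
    p=np.stack([(u-K[0,2])/K[0,0],(v-K[1,2])/K[1,1]],-1)
    r=p.copy()
    for _ in range(8): r=p/(1+c["k1"]*(r**2).sum(-1,keepdims=True))
    X=np.concatenate([r*d[...,None],d[...,None]],-1)
    W=(X-np.array(c["t"]))@np.array(c["R"])
    W[d==0]=np.nan
    return W
E
python3 - <<'E'
from h import *
for n in ("top","side"):
    im,d,c=snap(n); np.savez("pics/%s0.npz"%n,im=im,d=d)
    cv2.imwrite("pics/%s0.png"%n,im[...,::-1])
    W=cloud(d,c); print(n,c, [np.round(W[r,q],3).tolist() for r in (50,190,330) for q in (60,256,450)])
s=state(); print(s)
E
```

```text
pics
top {'mtx': array([[384.87180559,   0.        , 253.38904472],
       [  0.        , 384.87180559, 183.26880902],
       [  0.        ,   0.        ,   1.        ]]), 'k1': -0.12619323091592302, 'R': array([[ 0.01212735, -0.99953256, -0.02806406],
       [-0.99308962, -0.00876328, -0.11703078],
       [ 0.11673014,  0.0292894 , -0.99273169]]), 't': array([0.00660104, 0.5101239 , 0.87661533])} [[0.875, 0.544, 0.001], [0.858, 0.01, 0.003], [0.846, -0.475, 0.054], [0.492, 0.507, -0.0], [0.497, 0.006, -0.001], [0.501, -0.474, 0.002], [0.14, 0.492, -0.0], [0.163, 0.002, 0.002], [0.158, -0.471, -0.002]]
side {'mtx': array([[428.08668903,   0.        , 243.7054365 ],
       [  0.        , 428.08668903, 195.94895986],
       [  0.        ,   0.        ,   1.        ]]), 'k1': -0.16374530245011235, 'R': array([[-0.9431502 , -0.33207904,  0.01382792],
       [-0.25401799,  0.69336679, -0.67432734],
       [ 0.21434215, -0.6395045 , -0.73830308]]), 't': array([0.48704272, 0.15462143, 0.94206996])} [[1.907, -0.963, -0.306], [0.73, -0.746, 0.0], [0.003, -1.083, -0.001], [0.986, 0.113, -0.003], [0.504, -0.059, 0.001], [0.016, -0.239, 0.001], [0.753, 0.444, 0.002], [0.385, 0.3, -0.001], [0.003, 0.178, 0.001]]
{'t': 0.1, 'joints': array([67.78592512, 26.89366824, -2.78447717, 87.86555157,  1.38225379,
       65.37382135, -4.7139286 ]), 'dq': array([ 0.04959997, -0.08675051, -0.01512276, -0.15285834,  0.04964498,
       -0.02472111, -0.10117022]), 'joint_efforts': array([ 2.15794157e-04, -5.09168243e+01, -8.14011949e-02, -2.36828166e+01,
       -6.14739605e-02,  3.45162232e-02,  7.84866461e-05]), 'ee_pos': array([ 0.23685824, -0.6315222 ,  0.22160262]), 'tcp_rot': array([-1.79900667e+02,  4.56309279e-03,  2.05621341e+01]), 'force': array([-0.22660093, -0.97550903,  1.25800496]), 'torque': array([-0.04749547, -0.03597764,  0.00306934]), 'gripper_force': 0.0, 'grip_width': 0.08736127742136196}
```

View pics/top0.png

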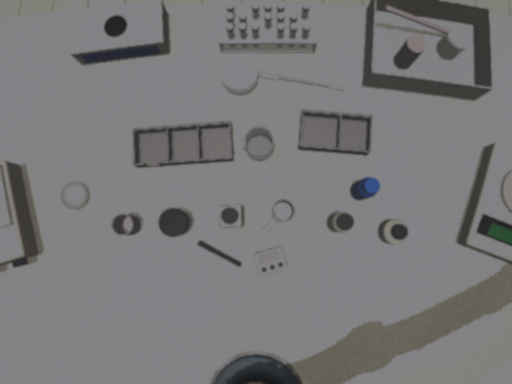

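View pics/side0.png

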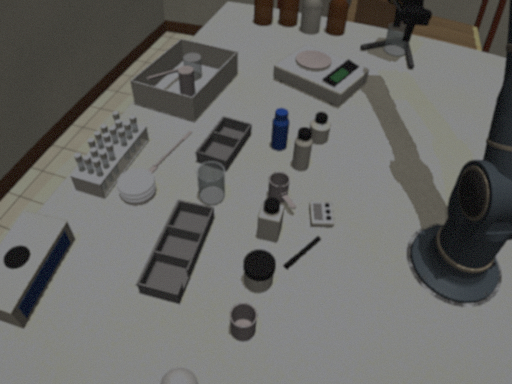

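```bash
cat > meas.py <<'E'
from h import *
W={n:cloud(np.load("pics/%s0.npz"%n)["d"],viewer.get_calibration(n)) for n in("top","side")}
px=dict(beaker=(127,224),jar=(175,222),square=(231,215),dipper=(282,211),tall=(343,221),short=(397,231),blue=(367,187),glass=(260,140))
for k,(u,v) in px.items():
    P0=np.nanmedian(W["top"][v-3:v+4,u-3:u+4].reshape(-1,3),0)
    for n in W:
        P=W[n].reshape(-1,3); P=P[np.isfinite(P).all(1)]
        Q=P[(np.hypot(*(P[:,:2]-P0[:2]).T)<.05)&(P[:,2]>.012)]
        zt=np.percentile(Q[:,2],98); T=Q[Q[:,2]>zt-.012]
        (c,r)=cv2.minEnclosingCircle(T[:,:2].astype(np.float32))
        rr=cv2.minAreaRect(T[:,:2].astype(np.float32))
        print(k,n,len(T),"zt %.3f"%zt,"circ",np.round(c,4),"r %.3f"%r,"mid",np.round((T.min(0)+T.max(0))[:2]/2,4),"rect",np.round(rr[0],4),np.round(rr[1],3),round(rr[2],1))
for k,(u,v) in dict(caddy3=(184,144),caddy2=(336,132)).items():
    P0=np.nanmedian(W["top"][v-3:v+4,u-3:u+4].reshape(-1,3),0)
    for n in W:
        P=W[n].reshape(-1,3); P=P[np.isfinite(P).all(1)]
        hx=.145 if k=="caddy3" else .105
        T=P[(abs(P[:,0]-P0[0])<.09)&(abs(P[:,1]-P0[1])<hx)&(P[:,2]>.034)&(P[:,2]<.046)]
        rr=cv2.minAreaRect(T[:,:2].astype(np.float32)); print(k,n,len(T),np.round(P0,3),np.round(rr[0],4),np.round(rr[1],3),rr[2])
im=np.load("pics/top0.npz")["im"]
cv2.imwrite("pics/crop1.png",cv2.resize(im[90:270,100:420,::-1],None,fx=2.5,fy=2.5,interpolation=cv2.INTER_CUBIC))
E
python3 meas.py
```

```text
beaker top 137 zt 0.071 circ [0.409  0.3109] r 0.027 mid [0.4091 0.3103] rect [0.4091 0.3102] [0.05  0.051] 1.4
beaker side 222 zt 0.070 circ [0.4106 0.3092] r 0.027 mid [0.4102 0.3091] rect [0.4105 0.31  ] [0.051 0.051] 41.8
jar top 624 zt 0.075 circ [0.4149 0.1929] r 0.033 mid [0.4159 0.1932] rect [0.4163 0.1922] [0.061 0.063] 42.4
jar side 777 zt 0.075 circ [0.4178 0.1917] r 0.034 mid [0.4176 0.192 ] rect [0.4177 0.1918] [0.065 0.065] 51.6
square top 220 zt 0.109 circ [0.4315 0.0612] r 0.018 mid [0.4311 0.0612] rect [0.4311 0.0612] [0.032 0.034] 1.0
square side 210 zt 0.108 circ [0.4334 0.0607] r 0.018 mid [0.4335 0.0607] rect [0.434  0.0612] [0.034 0.035] 19.7
dipper top 102 zt 0.065 circ [ 0.4458 -0.0568] r 0.026 mid [ 0.4463 -0.0565] rect [ 0.4464 -0.0565] [0.05 0.05] 0.5
dipper side 167 zt 0.065 circ [ 0.4489 -0.0591] r 0.028 mid [ 0.4485 -0.0592] rect [ 0.448  -0.0589] [0.048 0.054] 16.2
tall top 214 zt 0.123 circ [ 0.4215 -0.1853] r 0.018 mid [ 0.4205 -0.1845] rect [ 0.4204 -0.1845] [0.034 0.032] 89.5
tall side 140 zt 0.121 circ [ 0.4221 -0.1865] r 0.019 mid [ 0.422  -0.1865
[... 389 characters left out ...]
34] 62.1
blue side 125 zt 0.121 circ [ 0.4995 -0.2437] r 0.019 mid [ 0.4995 -0.2426] rect [ 0.4999 -0.2426] [0.033 0.036] 77.6
glass top 177 zt 0.092 circ [0.5996 0.0024] r 0.037 mid [0.6023 0.0022] rect [ 0.6018 -0.0013] [0.067 0.065] 62.4
glass side 229 zt 0.090 circ [0.6026 0.0019] r 0.038 mid [0.6035 0.0024] rect [ 0.6023 -0.0018] [0.067 0.067] 60.6
caddy3 top 732 [0.61  0.186 0.004] [0.6052 0.186 ] [0.093 0.242] 3.8596608638763428
caddy3 side 915 [0.61  0.186 0.004] [0.6065 0.1831] [0.094 0.245] 4.813676834106445
caddy2 top 569 [ 0.64  -0.189  0.005] [ 0.6382 -0.1834] [0.17  0.094] 85.57084655761719
caddy2 side 403 [ 0.64  -0.189  0.005] [ 0.6397 -0.1831] [0.174 0.095] 86.16059112548828
```

View pics/crop1.png

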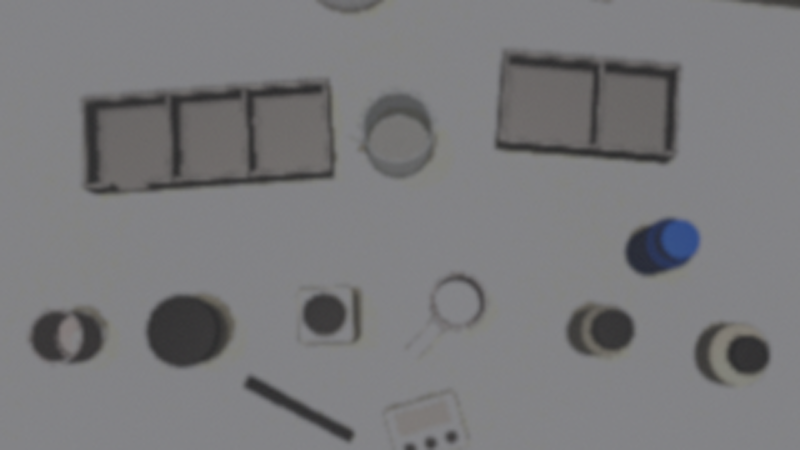

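```bash
cat >> h.py <<'E'
from scipy.spatial.transform import Rotation as Ro
def go(x,y,z,yaw):
    s=state(); R=Ro.from_euler("xyz",s["tcp_rot"],degrees=True); T=Ro.from_euler("xyz",[180,0,yaw],degrees=True)
    d=R.inv().apply(np.array([x,y,z])-s["ee_pos"]); r=(R.inv()*T).as_rotvec(degrees=True)
    print("t%.1f"%s["t"],"pos",np.round(s["ee_pos"],4),"rot",np.round(s["tcp_rot"],1),"-> d",np.round(d,4),"r",np.round(r,1),"w %.3f f %.1f"%(s["grip_width"],s["gripper_force"]),"j",np.round(s["joints"]))
E
python3 - <<'E'
from h import *
for n in("top","side"):
    P=cloud(np.load("pics/%s0.npz"%n)["d"],viewer.get_calibration(n)).reshape(-1,3); P=P[np.isfinite(P).all(1)]
    c=np.array([.447,-.058]); D=P[:,:2]-c; r=np.hypot(*D.T)
    H=(r>.034)&(r<.075)&(P[:,2]>.018)&(P[:,2]<.036)
    m=D[H].mean(0) if H.any() else np.zeros(2); print(n,H.sum(),m,"dipper yaw",np.degrees(np.arctan2(-m[1],-m[0])), np.round(P[H][::6],3).tolist())
    c=np.array([.4325,.061]); r=np.abs(P[:,:2]-c).max(1)
    B=P[(r<.045)&(P[:,2]>.074)&(P[:,2]<.094)]; print(len(B),cv2.minAreaRect(B[:,:2].astype(np.float32)))
go(.447,-.058,.16,90)
E
```

```text
top 101 [-0.03994458  0.03447697] dipper yaw -40.79813606231655 [[0.424, -0.03, 0.032], [0.42, -0.028, 0.031], [0.417, -0.026, 0.029], [0.417, -0.039, 0.031], [0.415, -0.033, 0.031], [0.413, -0.026, 0.029], [0.41, -0.019, 0.028], [0.41, -0.033, 0.03], [0.408, -0.026, 0.029], [0.406, -0.019, 0.029], [0.403, -0.012, 0.029], [0.403, -0.026, 0.032], [0.401, -0.019, 0.028], [0.399, -0.014, 0.03], [0.396, -0.012, 0.026], [0.394, -0.009, 0.03], [0.392, -0.009, 0.029]]
286 ((0.43099918961524963, 0.06156352162361145), (0.04873412474989891, 0.049385350197553635), 0.762884795665741)
side 71 [-0.03904371  0.03444071] dipper yaw -41.41572532398587 [[0.417, -0.041, 0.03], [0.42, -0.033, 0.03], [0.419, -0.028, 0.032], [0.418, -0.026, 0.03], [0.418, -0.025, 0.028], [0.404, -0.028, 0.03], [0.403, -0.026, 0.03], [0.402, -0.021, 0.032], [0.404, -0.017, 0.031], [0.405, -0.016, 0.028], [0.405, -0.014, 0.027], [0.402, -0.011, 0.028]]
278 ((0.43350207805633545, 0.06192614138126373), (0.049687184393405914, 0.051244694739580154), 4.504281997680664)
t0.1 pos [ 0.2369 -0.6315  0.2216] rot [-179.9    0.    20.6] -> d [ 0.3982 -0.4631  0.0624] r [ -0.1  -0.1 -69.4] w 0.087 f 0.0 j [68. 27. -3. 88.  1. 65. -5.]
```

Request:
tcp_steps --ticks '[0.398,-0.463,0.05,0,0,-28.4,0.398,-0.463,0.05,0,0,-28.4,0.398,-0.463,0.05,0,0,-28.4,0.398,-0.463,0.05,0,0,-28.4,0.398,-0.463,0.05,0,0,-28.4,0.398,-0.463,0.05,0,0,-28.4,0.398,-0.463,0.05,0,0,-28.4,0.398,-0.463,0.05,0,0,-28.4,0.398,-0.463,0.05,0,0,-28.4,0.398,-0.463,0.05,0,0,-28.4]' --jaw 0.07 --clamp_n 20

```text
t: 1.1
ee_pos: [0.4086, -0.1623, 0.1816]
tcp_rot: [180.0, 0.0, 48.9]
force: [0.8, -1.3, 0.3]
grip_width: 0.0702
gripper_force: 0.0
```

```bash
python3 -c "
from h import *
go(.447,-.058,.16,49)"
```

```text
t1.1 pos [ 0.4086 -0.1623  0.1816] rot [180.    0.   48.9] -> d [ 0.1038 -0.0396  0.0216] r [ 0.   0.  -0.1] w 0.070 f 0.0 j [ 39.   9. -25. 120.   5.  52. -30.]
```

Request:
tcp_steps --ticks '[0.104,-0.0396,0.02,0,0,0,0.104,-0.0396,0.02,0,0,0,0.104,-0.0396,0.02,0,0,0,0.104,-0.0396,0.02,0,0,0]'

```text
t: 1.5
ee_pos: [0.4471, -0.057, 0.1613]
tcp_rot: [-179.9, -0.0, 49.3]
force: [0.7, -0.4, 0.3]
grip_width: 0.0701
gripper_force: 0.0
```

```bash
python3 - <<'E'
from h import *
go(.447,-.058,.044,49)
im,d,c=snap("wrist"); W=cloud(d,c); cv2.imwrite("pics/w1.png",im[...,::-1])
P=W.reshape(-1,3);P=P[np.isfinite(P).all(1)]
for c0,zlo,zhi in (((.447,-.058),.052,.07),):
    Q=P[(np.hypot(*(P[:,:2]-c0).T)<.04)&(P[:,2]>zlo)&(P[:,2]<zhi)]
    print(len(Q),cv2.minEnclosingCircle(Q[:,:2].astype(np.float32)) if len(Q) else 0)
E
```

```text
t1.5 pos [ 0.4471 -0.057   0.1613] rot [-179.9   -0.    49.3] -> d [-0.0008  0.0007  0.1173] r [-0.1 -0.   0.3] w 0.070 f 0.0 j [ 28.  12. -29. 120.   8.  50. -47.]
696 ((0.44870150089263916, -0.05765340104699135), 0.026076778769493103)
```

View pics/w1.png

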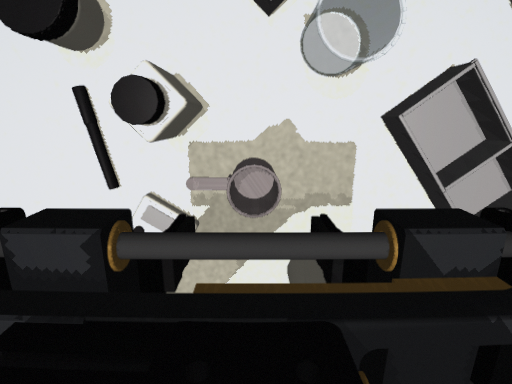

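The wrist picture shows the dipper at (252,190), with its handle to the left along the closing line; measured at (0.448,-0.058), as expected. I'm descending and gripping.

Request:
tcp_steps --ticks '[0,0.001,0.05,0,0,0,0,0.001,0.1,0,0,0,0,0.001,0.117,0,0,0,0,0.001,0.117,0,0,0]'

```text
t: 1.95
ee_pos: [0.4449, -0.0623, 0.0424]
tcp_rot: [-179.7, 0.3, 48.8]
force: [-0.2, 0.7, 1.1]
grip_width: 0.07
gripper_force: 0.0
```

Request:
tcp_steps --ticks '[0,0,0,0,0,0,0,0,0,0,0,0,0,0,0,0,0,0,0,0,0,0,0,0,0,0,0,0,0,0]' --jaw 0.03 --clamp_n 20

```text
t: 2.45
ee_pos: [0.4483, -0.0605, 0.0459]
tcp_rot: [179.9, -0.0, 48.9]
force: [-1.8, -0.8, 6.8]
grip_width: 0.0484
gripper_force: 20.0
```

Request:
tcp_steps --ticks '[0,0,-0.03,0,0,0,0,0,-0.08,0,0,0,0,0,-0.1,0,0,0]'

```text
t: 2.75
ee_pos: [0.4499, -0.0602, 0.1486]
tcp_rot: [179.7, -0.2, 49.0]
force: [1.4, -0.1, -0.2]
grip_width: 0.0485
gripper_force: 20.0
```

```bash
python3 -c "
from h import *
go(.600,.260,.14,94.5)"
```

```text
t2.8 pos [ 0.4499 -0.0602  0.1486] rot [179.7  -0.2  49. ] -> d [ 0.3401 -0.097   0.0092] r [  0.4  -0.1 -45.5] w 0.048 f 20.0 j [ 28.  14. -30. 120.   9.  48. -48.]
```

Request:
tcp_steps --ticks '[0.03,0,-0.03,0,0,-8,0.07,-0.02,-0.03,0,0,-16,0.34,-0.097,-0.03,0,0,-45.5,0.34,-0.097,-0.03,0,0,-45.5,0.34,-0.097,-0.03,0,0,-45.5,0.34,-0.097,-0.03,0,0,-45.5,0.34,-0.097,-0.03,0,0,-45.5,0.34,-0.097,-0.03,0,0,-45.5,0.34,-0.097,-0.03,0,0,-45.5,0.34,-0.097,-0.03,0,0,-45.5]'

```text
t: 3.75
ee_pos: [0.5974, 0.2599, 0.1743]
tcp_rot: [-180.0, 0.0, 94.5]
force: [1.0, -0.8, -1.6]
grip_width: 0.0484
gripper_force: 20.0
```

```bash
python3 - <<'E'
from h import *
go(.600,.260,.049,94.5)
im,d,c=snap("wrist"); W=cloud(d,c); cv2.imwrite("pics/w2.png",im[...,::-1])
im,d,c=snap("top"); cv2.imwrite("pics/t2.png",cv2.resize(im[90:270,100:340,::-1],None,fx=2.5,fy=2.5))
go(.600,.260,.049,94.5)
E
```

```text
t3.8 pos [0.5974 0.2599 0.1743] rot [-180.     0.    94.5] -> d [-0.      0.0027  0.1253] r [-0.  0.  0.] w 0.048 f 20.0 j [ -0.  32. -39.  93.  22.  63. -41.]
t3.9 pos [0.5977 0.2579 0.1745] rot [-1.80e+02  1.00e-01  9.44e+01] -> d [0.0022 0.0025 0.1255] r [-0.   0.1 -0.1] w 0.049 f 20.0 j [ -0.  32. -39.  93.  22.  63. -41.]
```

View pics/w2.png

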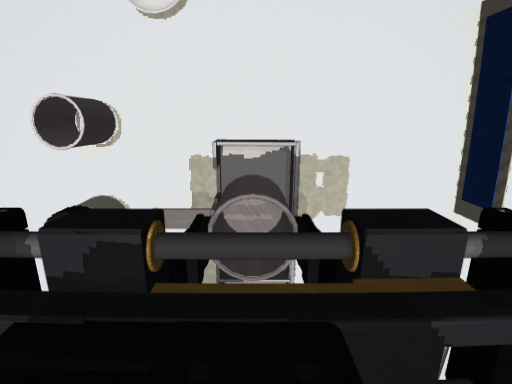

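```bash
python3 - <<'E'
from h import *
im,d,c=snap("wrist"); W=cloud(d,c); P=W.reshape(-1,3);P=P[np.isfinite(P).all(1)]
s=state(); e=s["ee_pos"]
D=P-e; 
H=P[(D[:,0]<-.035)&(D[:,0]>-.09)&(abs(D[:,1])<.05)&(D[:,2]>-.04)&(D[:,2]<0.0)]
print(e,len(H),np.median(H,0)); 
if len(H)>20:
    vx=cv2.fitLine(H[:,:2].astype(np.float32),cv2.DIST_HUBER,0,.01,.01).ravel(); print(vx, np.degrees(np.arctan2(vx[1],vx[0])))
# bay walls
T=P[(P[:,2]>.034)&(P[:,2]<.046)&(P[:,0]>.53)&(P[:,0]<.68)&(P[:,1]>.17)&(P[:,1]<.33)]
print(len(T),cv2.minAreaRect(T[:,:2].astype(np.float32)),T.min(0),T.max(0))
C=P[(np.hypot(D[:,0],D[:,1])<.035)&(D[:,2]>0.008)&(D[:,2]<.02)]
print(len(C),C.min(0),C.max(0))
E
```

```text
[0.5977981  0.25768654 0.1746274 ] 625 [0.54927998 0.25768466 0.15743651]
[0.9417806  0.336228   0.54976237 0.2573098 ] 19.64723
983 ((0.6040066480636597, 0.23588354885578156), (0.0916927307844162, 0.1382790207862854), 4.636865139007568) [0.55330622 0.17034255 0.03444819] [0.65375621 0.30797695 0.04191306]
1901 [0.56436454 0.23398996 0.18265348] [0.63002988 0.28555413 0.19454886]
```

Request:
tcp_steps --ticks '[0.002,0.0025,0.04,0,0,0,0.002,0.0025,0.08,0,0,0,0.002,0.0025,0.11,0,0,0,0.002,0.0025,0.124,0,0,0,0.002,0.0025,0.124,0,0,0,0.002,0.0025,0.124,0,0,0]'

```text
t: 4.5
ee_pos: [0.601, 0.2616, 0.0518]
tcp_rot: [179.9, -0.0, 94.4]
force: [0.1, 0.0, -0.4]
grip_width: 0.0485
gripper_force: 20.0
```

```bash
python3 - <<'E'
from h import *
go(.600,.260,.049,94.5); print(state()["force"])
E
```

```text
t4.5 pos [0.601  0.2616 0.0518] rot [179.9  -0.   94.4] -> d [-0.0016 -0.0011  0.0028] r [ 0.1 -0.  -0.1] w 0.048 f 20.0 j [ -3.  40. -35.  97.  28.  52. -46.]
[ 0.10990334  0.02598446 -0.39470843]
```

Request:
tcp_steps --ticks '[0,0,0.002,0,0,0,0,0,0.002,0,0,0,0,0,0.002,0,0,0]'

```text
t: 4.8
ee_pos: [0.6005, 0.262, 0.0493]
tcp_rot: [179.9, -0.0, 94.4]
force: [-0.7, 0.1, -1.3]
grip_width: 0.0484
gripper_force: 20.0
```

Request:
tcp_steps --ticks '[0,0,0,0,0,0,0,0,0,0,0,0,0,0,0,0,0,0]' --jaw 0.068

```text
t: 5.1
ee_pos: [0.6003, 0.2621, 0.049]
tcp_rot: [180.0, -0.0, 94.5]
force: [0.1, -0.1, 0.7]
grip_width: 0.0639
gripper_force: 0.0
```

Request:
tcp_steps --ticks '[0,0,-0.03,0,0,0,0,0,-0.08,0,0,0,0,0,-0.13,0,0,0,0,0,-0.15,0,0,0]'

```text
t: 5.5
ee_pos: [0.6019, 0.264, 0.2046]
tcp_rot: [179.6, -0.2, 94.5]
force: [0.8, 0.3, -0.0]
grip_width: 0.0678
gripper_force: 0.0
```

```bash
python3 -c "
from h import *
go(.432,.061,.2,92.5)"
```

```text
t5.5 pos [0.6019 0.264  0.2046] rot [179.6  -0.2  94.5] -> d [-0.1892 -0.1853  0.0025] r [ 0.4 -0.2  2. ] w 0.068 f 0.0 j [ -0.  31. -40.  90.  21.  66. -40.]
```

Request:
tcp_steps --ticks '[-0.189,-0.185,0,0,0,2,-0.189,-0.185,0,0,0,2,-0.189,-0.185,0,0,0,2,-0.189,-0.185,0,0,0,2,-0.189,-0.185,0,0,0,2,-0.189,-0.185,0,0,0,2,-0.189,-0.185,0,0,0,2]' --jaw 0.07

```text
t: 6.2
ee_pos: [0.429, 0.0568, 0.1988]
tcp_rot: [-180.0, 0.2, 92.2]
force: [0.3, -0.1, 0.7]
grip_width: 0.07
gripper_force: 0.0
```

```bash
python3 - <<'E'
from h import *
im,d,c=snap("wrist"); W=cloud(d,c); P=W.reshape(-1,3);P=P[np.isfinite(P).all(1)]
B=P[(abs(P[:,:2]-[.432,.061]).max(1)<.045)&(P[:,2]>.074)&(P[:,2]<.09)]; print(len(B),cv2.minAreaRect(B[:,:2].astype(np.float32)))
C=P[(np.hypot(*(P[:,:2]-[.432,.061]).T)<.04)&(P[:,2]>.098)&(P[:,2]<.12)]; print(len(C),cv2.minEnclosingCircle(C[:,:2].astype(np.float32)))
C=P[(np.hypot(*(P[:,:2]-[.600,.260]).T)<.04)&(P[:,2]>.055)&(P[:,2]<.08)]; print("dipper",len(C),cv2.minEnclosingCircle(C[:,:2].astype(np.float32)) if len(C) else 0)
go(.432,.061,.05,92.5)
E
```

```text
1146 ((0.4337702691555023, 0.061269842088222504), (0.04936804622411728, 0.05005892738699913), 3.3570711612701416)
1168 ((0.4339413642883301, 0.06132951006293297), 0.017994608730077744)
dipper 166 ((0.6009177565574646, 0.24249713122844696), 0.015215951949357986)
t6.2 pos [0.4305 0.0586 0.1992] rot [1.799e+02 1.000e-01 9.240e+01] -> d [0.0025 0.0014 0.1492] r [ 0.1  0.1 -0.1] w 0.070 f 0.0 j [ 27.   9. -44. 119.   8.  55. -19.]
```

Request:
tcp_steps --ticks '[0.0025,0.0025,0.01,0,0,-0.8,0.0025,0.0025,0.05,0,0,-0.8,0.0025,0.0025,0.1,0,0,-0.8,0.0025,0.0025,0.14,0,0,-0.8,0.0025,0.0025,0.147,0,0,-0.8,0.0025,0.0025,0.147,0,0,-0.8]'

```text
t: 6.85
ee_pos: [0.4325, 0.0635, 0.0507]
tcp_rot: [-179.8, -0.1, 93.4]
force: [-0.2, -0.2, -0.4]
grip_width: 0.0699
gripper_force: 0.0
```

Request:
tcp_steps --ticks '[0,0,0,0,0,0,0,0,0,0,0,0,0,0,0,0,0,0,0,0,0,0,0,0,0,0,0,0,0,0]' --jaw 0.03 --clamp_n 25

```text
t: 7.35
ee_pos: [0.4338, 0.0618, 0.053]
tcp_rot: [179.8, 0.0, 93.2]
force: [-0.4, -0.9, 8.1]
grip_width: 0.05
gripper_force: 25.0
```

```bash
python3 -c "
from h import *
go(.433,.061,.05,93)"
```

```text
t7.3 pos [0.4338 0.0618 0.053 ] rot [179.8   0.   93.2] -> d [-0.0007 -0.0009  0.003 ] r [0.2 0.  0.2] w 0.050 f 25.0 j [ 17.  24. -37. 126.  24.  37. -34.]
```

Request:
tcp_steps --ticks '[0,0,-0.03,0,0,0,0,0,-0.08,0,0,0,0,0,-0.12,0,0,0,0.04,0.17,-0.12,0,0,-1,0.04,0.17,-0.12,0,0,-1,0.04,0.17,-0.12,0,0,-1,0.04,0.17,-0.12,0,0,-1,0.04,0.17,-0.12,0,0,-1,0.04,0.17,-0.12,0,0,-1]'

```text
t: 8.25
ee_pos: [0.5996, 0.1114, 0.1713]
tcp_rot: [-179.9, 0.0, 94.3]
force: [0.1, 0.4, -1.0]
grip_width: 0.0498
gripper_force: 25.0
```

```bash
python3 -c "
from h import *
go(.612,.1057,.056,94.3)"
```

```text
t8.2 pos [0.5996 0.1114 0.1713] rot [-179.9    0.    94.3] -> d [-0.0066  0.0121  0.1153] r [-0.1  0.  -0. ] w 0.050 f 25.0 j [ 15.  29. -40.  99.  21.  60. -28.]
```

Request:
tcp_steps --ticks '[-0.006,0.012,0.01,0,0,0,-0.006,0.012,0.05,0,0,0,-0.006,0.012,0.09,0,0,0,-0.006,0.012,0.107,0,0,0,-0.006,0.012,0.107,0,0,0,-0.006,0.012,0.107,0,0,0]'

```text
t: 8.85
ee_pos: [0.6134, 0.1065, 0.0658]
tcp_rot: [179.9, -0.0, 94.3]
force: [0.7, -0.1, -0.2]
grip_width: 0.05
gripper_force: 25.0
```

```bash
python3 -c "
from h import *
go(.612,.1057,.056,94.3);print(state()['force'])"
```

```text
t8.8 pos [0.6134 0.1065 0.0658] rot [179.9  -0.   94.3] -> d [-0.0007 -0.0015  0.0098] r [ 0.1 -0.  -0. ] w 0.050 f 25.0 j [ 12.  37. -36. 102.  27.  51. -32.]
[ 0.69557989 -0.07975158 -0.24129679]
```

Request:
tcp_steps --ticks '[0,0,0.006,0,0,0,0,0,0.009,0,0,0,0,0,0.009,0,0,0,0,0,0.009,0,0,0]'

```text
t: 9.25
ee_pos: [0.6129, 0.1063, 0.0562]
tcp_rot: [180.0, 0.0, 94.3]
force: [0.4, 1.0, -1.1]
grip_width: 0.0498
gripper_force: 25.0
```

Request:
tcp_steps --ticks '[0,0,0,0,0,0,0,0,0,0,0,0,0,0,0,0,0,0]' --jaw 0.066

```text
t: 9.55
ee_pos: [0.6128, 0.1064, 0.0559]
tcp_rot: [180.0, -0.0, 94.3]
force: [-0.4, 0.1, 0.3]
grip_width: 0.0633
gripper_force: 0.0
```

Request:
tcp_steps --ticks '[0,0,-0.03,0,0,0,0,0,-0.08,0,0,0,0,0,-0.13,0,0,0,0,0,-0.15,0,0,0]'

```text
t: 9.95
ee_pos: [0.6148, 0.1077, 0.2113]
tcp_rot: [179.5, -0.1, 94.3]
force: [0.9, -0.2, -0.2]
grip_width: 0.0655
gripper_force: 0.0
```

```bash
python3 -c "
from h import *
go(.4215,-.1855,.2,75)"
```

```text
t9.9 pos [0.6148 0.1077 0.2113] rot [ 1.795e+02 -1.000e-01  9.430e+01] -> d [-0.278  -0.2147  0.0092] r [ 0.5 -0.2 19.3] w 0.065 f 0.0 j [ 16.  28. -41.  95.  20.  65. -27.]
```

Request:
tcp_steps --ticks '[-0.278,-0.215,0,0,0,-16,-0.278,-0.215,0,0,0,-16,-0.278,-0.215,0,0,0,-16,-0.278,-0.215,0,0,0,-16,-0.278,-0.215,0,0,0,-16,-0.278,-0.215,0,0,0,-16,-0.278,-0.215,0,0,0,-16,-0.278,-0.215,0,0,0,-16,-0.278,-0.215,0,0,0,-16]' --jaw 0.066

```text
t: 10.85
ee_pos: [0.4182, -0.1881, 0.2059]
tcp_rot: [180.0, 0.0, 110.0]
force: [-0.1, 0.4, 0.8]
grip_width: 0.0658
gripper_force: 0.0
```

```bash
python3 - <<'E'
from h import *
im,d,c=snap("wrist"); W=cloud(d,c); P=W.reshape(-1,3);P=P[np.isfinite(P).all(1)]
C=P[(np.hypot(*(P[:,:2]-[.4215,-.1855]).T)<.035)&(P[:,2]>.112)&(P[:,2]<.13)]; print(len(C),cv2.minEnclosingCircle(C[:,:2].astype(np.float32)))
go(.4215,-.1855,.06,110)
E
```

```text
1129 ((0.42238640785217285, -0.1862007975578308), 0.018054690212011337)
t10.9 pos [ 0.4192 -0.1867  0.206 ] rot [180.    0.  110.2] -> d [0.0003 0.0025 0.146 ] r [0.  0.  0.2] w 0.066 f 0.0 j [ 59.  12. -45. 115.  10.  57.  29.]
```

Request:
tcp_steps --ticks '[0,0.003,0.02,0,0,0,0,0.003,0.07,0,0,0,0,0.003,0.12,0,0,0,0,0.003,0.144,0,0,0,0,0.003,0.144,0,0,0,0,0.003,0.144,0,0,0]'

```text
t: 11.5
ee_pos: [0.4232, -0.1843, 0.0623]
tcp_rot: [179.9, -0.0, 110.4]
force: [0.8, 0.3, 0.1]
grip_width: 0.0661
gripper_force: 0.0
```

Request:
tcp_steps --ticks '[0,0,0,0,0,0,0,0,0,0,0,0,0,0,0,0,0,0,0,0,0,0,0,0,0,0,0,0,0,0]' --jaw 0.03 --clamp_n 25

```text
t: 12.0
ee_pos: [0.4223, -0.1863, 0.0627]
tcp_rot: [180.0, 0.1, 110.2]
force: [-1.2, 0.2, 7.1]
grip_width: 0.0449
gripper_force: 25.0
```

Request:
tcp_steps --ticks '[0,0,-0.03,0,0,0,0,0,-0.08,0,0,0,0,0,-0.12,0,0,0,0,0,-0.12,0,0,0]'

```text
t: 12.4
ee_pos: [0.4252, -0.1868, 0.1867]
tcp_rot: [179.6, 0.5, 110.2]
force: [0.9, -0.7, -0.4]
grip_width: 0.0453
gripper_force: 25.0
```

```bash
python3 -c "
from h import *
go(.606,.1815,.18,94.3)"
```

```text
t12.4 pos [ 0.4252 -0.1868  0.1867] rot [179.6   0.5 110.2] -> d [0.2832 0.2969 0.0064] r [ 0.5  0.4 15.9] w 0.045 f 25.0 j [ 58.  14. -46. 116.  13.  54.  26.]
```

Request:
tcp_steps --ticks '[0.025,0.025,-0.02,0,0,2,0.283,0.297,-0.03,0,0,16,0.283,0.297,-0.03,0,0,16,0.283,0.297,-0.03,0,0,16,0.283,0.297,-0.03,0,0,16,0.283,0.297,-0.03,0,0,16,0.283,0.297,-0.03,0,0,16,0.283,0.297,-0.03,0,0,16,0.283,0.297,-0.03,0,0,16,0.283,0.297,-0.03,0,0,16]'

```text
t: 13.4
ee_pos: [0.6021, 0.189, 0.2108]
tcp_rot: [-180.0, -0.3, 94.7]
force: [-0.7, 0.0, -0.6]
grip_width: 0.045
gripper_force: 25.0
```

```bash
python3 -c "
from h import *
go(.606,.1815,.065,94.3)"
```

```text
t13.4 pos [0.6021 0.189  0.2108] rot [-180.    -0.3   94.7] -> d [-0.0085  0.0034  0.1457] r [-0.  -0.3  0.4] w 0.045 f 25.0 j [ 10.  30. -45.  93.  23.  66. -35.]
```

Request:
tcp_steps --ticks '[0,0,0,0,0,0,0,0,0,0,0,0]'

```text
t: 13.6
ee_pos: [0.6019, 0.1806, 0.2107]
tcp_rot: [-179.9, 0.1, 94.2]
force: [-0.1, -0.3, -0.0]
grip_width: 0.0451
gripper_force: 25.0
```

```bash
python3 -c "
from h import *
go(.606,.1815,.065,94.3)"
```

```text
t13.6 pos [0.6019 0.1806 0.2107] rot [-1.799e+02  1.000e-01  9.420e+01] -> d [0.0008 0.0044 0.1457] r [-0.1  0.1 -0.1] w 0.045 f 25.0 j [ 11.  30. -45.  93.  23.  66. -35.]
```

Request:
tcp_steps --ticks '[0.001,0.004,0.04,0,0,0,0.001,0.004,0.08,0,0,0,0.001,0.004,0.12,0,0,0,0.001,0.004,0.138,0,0,0,0.001,0.004,0.138,0,0,0,0.001,0.004,0.143,0,0,0,0.001,0.004,0.145,0,0,0,0.001,0.004,0.145,0,0,0,0.001,0.004,0.145,0,0,0]'

```text
t: 14.5
ee_pos: [0.6069, 0.1841, 0.068]
tcp_rot: [179.9, -0.0, 94.3]
force: [-0.4, 0.5, -2.1]
grip_width: 0.0455
gripper_force: 25.0
```

```bash
python3 -c "
from h import *
go(.606,.1815,.065,94.3);print(state()['force'])"
```

```text
t14.5 pos [0.6069 0.1841 0.068 ] rot [179.9  -0.   94.3] -> d [-0.0025 -0.0011  0.003 ] r [ 0.1 -0.  -0. ] w 0.045 f 25.0 j [  7.  39. -40. 100.  30.  53. -41.]
[-0.35694957  0.4817126  -2.1066642 ]
```

Request:
tcp_steps --ticks '[-0.002,0,0.002,0,0,0,-0.002,0,0.0025,0,0,0,-0.002,0,0.0025,0,0,0]'

```text
t: 14.8
ee_pos: [0.607, 0.1825, 0.0658]
tcp_rot: [179.9, -0.0, 94.3]
force: [-0.8, 0.8, 4.6]
grip_width: 0.0452
gripper_force: 25.0
```

Request:
tcp_steps --ticks '[0,0,0,0,0,0,0,0,0,0,0,0,0,0,0,0,0,0]' --jaw 0.064

```text
t: 15.1
ee_pos: [0.6064, 0.1815, 0.0641]
tcp_rot: [-180.0, 0.0, 94.2]
force: [-0.1, -0.1, -0.3]
grip_width: 0.0596
gripper_force: 0.0
```

Request:
tcp_steps --ticks '[0,0,-0.03,0,0,0,0,0,-0.08,0,0,0,0,0,-0.13,0,0,0,0,0,-0.14,0,0,0]'

```text
t: 15.5
ee_pos: [0.6091, 0.1839, 0.2107]
tcp_rot: [179.4, -0.2, 94.3]
force: [0.2, 0.1, -0.2]
grip_width: 0.0641
gripper_force: 0.0
```

```bash
python3 -c "
from h import *
go(.4165,.1922,.16,100)"
```

```text
t15.5 pos [0.6091 0.1839 0.2107] rot [179.4  -0.2  94.3] -> d [ 0.0224 -0.192   0.0488] r [ 0.6 -0.1 -5.7] w 0.064 f 0.0 j [ 11.  30. -45.  93.  23.  66. -35.]
```

Request:
tcp_steps --ticks '[0.022,-0.192,0.03,0,0,0,0.022,-0.192,0.03,0,0,0,0.022,-0.192,0.03,0,0,0,0.022,-0.192,0.03,0,0,0,0.022,-0.192,0.03,0,0,0,0.022,-0.192,0.03,0,0,0,0.022,-0.192,0.03,0,0,0]' --jaw 0.087

```text
t: 16.2
ee_pos: [0.4148, 0.1895, 0.1746]
tcp_rot: [179.9, -0.0, 94.2]
force: [0.3, 0.8, -0.2]
grip_width: 0.0867
gripper_force: 0.0
```

```bash
python3 - <<'E'
from h import *
im,d,c=snap("wrist"); W=cloud(d,c); P=W.reshape(-1,3);P=P[np.isfinite(P).all(1)]
C=P[(np.hypot(*(P[:,:2]-[.4165,.1922]).T)<.05)&(P[:,2]>.06)&(P[:,2]<.085)]; print(len(C),cv2.minEnclosingCircle(C[:,:2].astype(np.float32)))
go(.4165,.1922,.047,94)
E
```

```text
3582 ((0.4182692766189575, 0.19192616641521454), 0.03346945345401764)
t16.2 pos [0.4149 0.1895 0.1745] rot [ 1.799e+02 -1.000e-01  9.420e+01] -> d [0.0024 0.0016 0.1275] r [ 0.1 -0.1  0.2] w 0.087 f 0.0 j [ 15.  16. -51. 117.  16.  53. -41.]
```

Request:
tcp_steps --ticks '[0.0025,0.0025,0.02,0,0,0,0.0025,0.0025,0.06,0,0,0,0.0025,0.0025,0.1,0,0,0,0.0025,0.0025,0.126,0,0,0,0.0025,0.0025,0.128,0,0,0,0.0025,0.0025,0.128,0,0,0]'

```text
t: 16.85
ee_pos: [0.4163, 0.1927, 0.0461]
tcp_rot: [-180.0, -0.0, 94.2]
force: [0.3, 0.7, -0.7]
grip_width: 0.0869
gripper_force: 0.0
```

Request:
tcp_steps --ticks '[0,0,0,0,0,0,0,0,0,0,0,0,0,0,0,0,0,0,0,0,0,0,0,0,0,0,0,0,0,0]' --jaw 0.05 --clamp_n 25

```text
t: 17.35
ee_pos: [0.4165, 0.1923, 0.0471]
tcp_rot: [179.9, -0.0, 94.2]
force: [0.6, -0.7, 5.5]
grip_width: 0.0645
gripper_force: 25.0
```

Request:
tcp_steps --ticks '[0,0,-0.03,0,0,0,0,0,-0.08,0,0,0,0,0,-0.13,0,0,0,0,0,-0.15,0,0,0,0,0,-0.15,0,0,0]'

```text
t: 17.85
ee_pos: [0.4172, 0.1931, 0.1991]
tcp_rot: [179.6, -0.0, 94.2]
force: [0.3, -0.2, -0.9]
grip_width: 0.0642
gripper_force: 25.0
```

```bash
python3 -c "
from h import *
go(.642,-.146,.19,86)"
```

```text
t17.9 pos [0.4172 0.1931 0.1991] rot [179.6  -0.   94.2] -> d [-0.3547  0.1992  0.0102] r [ 0.4 -0.1  8.2] w 0.064 f 25.0 j [ 16.  14. -53. 116.  14.  56. -40.]
```

Request:
tcp_steps --ticks '[-0.02,0.01,0,0,0,0,-0.355,0.199,0,0,0,8,-0.355,0.199,0,0,0,8,-0.355,0.199,0,0,0,8,-0.355,0.199,0,0,0,8,-0.355,0.199,0,0,0,8,-0.355,0.199,0,0,0,8,-0.355,0.199,0,0,0,8,-0.355,0.199,0,0,0,8,-0.355,0.199,0,0,0,8]'

```text
t: 18.85
ee_pos: [0.6409, -0.154, 0.1926]
tcp_rot: [-179.8, 0.1, 85.8]
force: [-0.3, -0.7, -1.5]
grip_width: 0.0647
gripper_force: 25.0
```

Request:
tcp_steps --ticks '[0,0,0,0,0,0,0,0,0,0,0,0]'

```text
t: 19.05
ee_pos: [0.6394, -0.1452, 0.195]
tcp_rot: [-179.9, -0.1, 86.4]
force: [-0.3, 0.3, 0.2]
grip_width: 0.0644
gripper_force: 25.0
```

```bash
python3 - <<'E'
from h import *
im,d,c=snap("wrist"); W=cloud(d,c); P=W.reshape(-1,3);P=P[np.isfinite(P).all(1)]
T=P[(P[:,2]>.034)&(P[:,2]<.046)&(abs(P[:,0]-.64)<.09)&(abs(P[:,1]+.183)<.11)]
print(len(T),cv2.minAreaRect(T[:,:2].astype(np.float32)))
C=P[(np.hypot(*(P[:,:2]-[.606,.1815]).T)<.04)&(P[:,2]>.05)&(P[:,2]<.16)]; print("tall",len(C),C.max(0) if len(C) else 0)
go(.642,-.146,.05,86)
E
```

```text
857 ((0.6440199613571167, -0.13179939985275269), (0.06954571604728699, 0.09156914800405502), 84.64950561523438)
tall 0 0
t19.1 pos [ 0.6395 -0.1451  0.1955] rot [-179.9   -0.    86.4] -> d [-0.0009  0.0028  0.1455] r [-0.1 -0.   0.4] w 0.064 f 25.0 j [ 36.  32. -40.  91.  22.  66. -12.]
```

Request:
tcp_steps --ticks '[-0.001,0.003,0.04,0,0,0,-0.001,0.003,0.08,0,0,0,-0.001,0.003,0.115,0,0,0,-0.001,0.003,0.13,0,0,0,-0.001,0.003,0.136,0,0,0,-0.001,0.003,0.142,0,0,0,-0.001,0.003,0.142,0,0,0,-0.001,0.003,0.142,0,0,0]'

```text
t: 19.9
ee_pos: [0.6444, -0.1483, 0.0558]
tcp_rot: [179.9, 0.0, 86.3]
force: [0.3, -0.2, 0.1]
grip_width: 0.0645
gripper_force: 25.0
```

```bash
python3 -c "
from h import *
go(.642,-.146,.05,86);print(state()['force'])"
```

```text
t19.9 pos [ 0.6444 -0.1483  0.0558] rot [179.9   0.   86.3] -> d [ 0.0021 -0.0025  0.0058] r [0.1 0.  0.3] w 0.065 f 25.0 j [ 33.  40. -35.  97.  28.  52. -17.]
[ 0.26432436 -0.20222212  0.07403724]
```

Request:
tcp_steps --ticks '[0.002,-0.002,0.003,0,0,0,0.002,-0.002,0.0055,0,0,0,0.002,-0.002,0.0055,0,0,0,0.002,-0.002,0.0055,0,0,0]'

```text
t: 20.3
ee_pos: [0.6417, -0.1458, 0.0501]
tcp_rot: [180.0, 0.0, 86.3]
force: [-2.5, 0.1, 4.7]
grip_width: 0.0644
gripper_force: 25.0
```

Request:
tcp_steps --ticks '[0,0,0,0,0,0,0,0,0,0,0,0,0,0,0,0,0,0]' --jaw 0.084

```text
t: 20.6
ee_pos: [0.6415, -0.1463, 0.0487]
tcp_rot: [180.0, 0.0, 86.3]
force: [-0.2, 1.1, -0.4]
grip_width: 0.0796
gripper_force: 0.0
```

Request:
tcp_steps --ticks '[0,0,-0.03,0,0,0,0,0,-0.08,0,0,0,0,0,-0.13,0,0,0,0,0,-0.15,0,0,0]'

```text
t: 21.0
ee_pos: [0.644, -0.1458, 0.2043]
tcp_rot: [179.5, 0.0, 86.3]
force: [-0.2, 0.1, 1.0]
grip_width: 0.0838
gripper_force: 0.0
```

```bash
python3 -c "
from h import *
go(.4095,.31,.2,96)"
```

```text
t21.0 pos [ 0.644  -0.1458  0.2043] rot [179.5   0.   86.3] -> d [ 0.4395 -0.2637  0.0019] r [ 0.5  0.1 -9.7] w 0.084 f 0.0 j [ 36.  31. -40.  90.  22.  66. -12.]
```

Request:
tcp_steps --ticks '[0.44,-0.264,0,0,0,-9.7,0.44,-0.264,0,0,0,-9.7,0.44,-0.264,0,0,0,-9.7,0.44,-0.264,0,0,0,-9.7,0.44,-0.264,0,0,0,-9.7,0.44,-0.264,0,0,0,-9.7,0.44,-0.264,0,0,0,-9.7,0.44,-0.264,0,0,0,-9.7,0.44,-0.264,0,0,0,-9.7,0.44,-0.264,0,0,0,-9.7]' --jaw 0.072

```text
t: 22.0
ee_pos: [0.4117, 0.2998, 0.1989]
tcp_rot: [179.9, 0.0, 95.9]
force: [0.4, 0.6, -0.1]
grip_width: 0.0717
gripper_force: 0.0
```

Request:
tcp_steps --ticks '[0.02,-0.01,0,0,0,0,0.01,-0.007,0,0,0,0,0.01,-0.007,0,0,0,0]'

```text
t: 22.3
ee_pos: [0.4051, 0.3066, 0.1984]
tcp_rot: [180.0, 0.1, 95.9]
force: [-0.3, 0.0, 0.1]
grip_width: 0.0719
gripper_force: 0.0
```

```bash
python3 - <<'E'
from h import *
im,d,c=snap("wrist"); W=cloud(d,c); P=W.reshape(-1,3);P=P[np.isfinite(P).all(1)]
C=P[(np.hypot(*(P[:,:2]-[.4095,.31]).T)<.04)&(P[:,2]>.06)&(P[:,2]<.08)]; print(len(C),cv2.minEnclosingCircle(C[:,:2].astype(np.float32)))
go(.4095,.31,.046,96)
E
```

```text
518 ((0.41110819578170776, 0.31075575947761536), 0.025924215093255043)
t22.4 pos [0.4055 0.3063 0.1984] rot [1.80e+02 1.00e-01 9.58e+01] -> d [0.0034 0.0044 0.1524] r [ 0.   0.1 -0.2] w 0.072 f 0.0 j [  1.  20. -52. 110.  19.  59. -54.]
```

Request:
tcp_steps --ticks '[0.0035,0.005,0.03,0,0,0,0.0035,0.005,0.08,0,0,0,0.0035,0.005,0.12,0,0,0,0.0035,0.005,0.15,0,0,0,0.0035,0.005,0.152,0,0,0,0.0035,0.005,0.152,0,0,0]'

```text
t: 22.95
ee_pos: [0.4099, 0.3111, 0.0468]
tcp_rot: [-180.0, 0.0, 95.9]
force: [-0.5, -0.3, 1.1]
grip_width: 0.0715
gripper_force: 0.0
```

Request:
tcp_steps --ticks '[0,0,0,0,0,0,0,0,0,0,0,0,0,0,0,0,0,0,0,0,0,0,0,0,0,0,0,0,0,0]' --jaw 0.03 --clamp_n 20

```text
t: 23.45
ee_pos: [0.41, 0.312, 0.0476]
tcp_rot: [179.9, -0.0, 95.9]
force: [0.4, 0.1, 4.9]
grip_width: 0.0487
gripper_force: 20.0
```

Request:
tcp_steps --ticks '[0,0,-0.03,0,0,0,0,0,-0.08,0,0,0,0,0,-0.13,0,0,0,0,0,-0.16,0,0,0,0,0,-0.16,0,0,0]'

```text
t: 23.95
ee_pos: [0.411, 0.3139, 0.2111]
tcp_rot: [179.5, -0.2, 95.9]
force: [-0.1, 1.0, -0.9]
grip_width: 0.0488
gripper_force: 20.0
```

```bash
python3 -c "
from h import *
go(.636,-.229,.2,86)"
```

```text
t23.9 pos [0.411  0.3139 0.2111] rot [179.5  -0.2  95.9] -> d [-0.5634  0.1674  0.0103] r [ 0.4 -0.3  9.9] w 0.049 f 20.0 j [  1.  20. -53. 108.  19.  60. -54.]
```

Request:
tcp_steps --ticks '[-0.56,0.167,0,0,0,9.9,-0.56,0.167,0,0,0,9.9,-0.56,0.167,0,0,0,9.9,-0.56,0.167,0,0,0,9.9,-0.56,0.167,0,0,0,9.9,-0.56,0.167,0,0,0,9.9,-0.56,0.167,0,0,0,9.9,-0.56,0.167,0,0,0,9.9,-0.56,0.167,0,0,0,9.9,-0.56,0.167,0,0,0,9.9]'

```text
t: 24.95
ee_pos: [0.6007, -0.1521, 0.205]
tcp_rot: [-179.9, 0.0, 86.1]
force: [0.9, -0.4, -0.6]
grip_width: 0.0483
gripper_force: 20.0
```

```bash
python3 -c "
from h import *
go(.636,-.229,.2,86)"
```

```text
t24.9 pos [ 0.6007 -0.1521  0.205 ] rot [-179.9    0.    86.1] -> d [-0.0743  0.0405  0.005 ] r [-0.1  0.   0.1] w 0.048 f 20.0 j [ 39.  28. -40.  95.  20.  64. -10.]
```

Request:
tcp_steps --ticks '[-0.04,0.02,0,0,0,0,-0.074,0.04,0,0,0,0,-0.074,0.04,0,0,0,0,-0.074,0.04,0,0,0,0]'

```text
t: 25.35
ee_pos: [0.6351, -0.2271, 0.2044]
tcp_rot: [-179.8, -0.1, 86.0]
force: [-0.1, 0.5, -1.9]
grip_width: 0.0489
gripper_force: 20.0
```

```bash
python3 -c "
from h import *
go(.636,-.229,.0505,86)"
```

```text
t25.4 pos [ 0.6351 -0.2271  0.2044] rot [-1.798e+02 -1.000e-01  8.600e+01] -> d [-0.0021  0.0015  0.1539] r [-0.2 -0.1 -0. ] w 0.049 f 20.0 j [ 41.  33. -38.  87.  21.  68.  -5.]
```

Request:
tcp_steps --ticks '[-0.002,0.001,0.04,0,0,0,-0.002,0.001,0.08,0,0,0,-0.002,0.001,0.12,0,0,0,-0.002,0.001,0.14,0,0,0,-0.002,0.001,0.147,0,0,0,-0.002,0.001,0.147,0,0,0,-0.002,0.001,0.147,0,0,0]'

```text
t: 26.05
ee_pos: [0.6379, -0.2278, 0.0613]
tcp_rot: [179.9, 0.0, 86.1]
force: [-0.2, -0.9, -0.3]
grip_width: 0.0486
gripper_force: 20.0
```

```bash
python3 -c "
from h import *
go(.636,-.229,.0505,86);print(state()['force'])"
```

```text
t26.1 pos [ 0.6379 -0.2278  0.0613] rot [179.9   0.   86.1] -> d [-0.0013 -0.0018  0.0108] r [0.1 0.  0.1] w 0.049 f 20.0 j [ 39.  41. -34.  94.  27.  54.  -9.]
[-0.15653063 -0.89805864 -0.32422385]
```

Request:
tcp_steps --ticks '[-0.001,-0.002,0.005,0,0,0,-0.001,-0.002,0.01,0,0,0,-0.001,-0.002,0.0105,0,0,0,-0.001,-0.002,0.0105,0,0,0,-0.001,-0.002,0.0105,0,0,0]'

```text
t: 26.55
ee_pos: [0.6356, -0.2301, 0.0504]
tcp_rot: [179.9, 0.1, 86.0]
force: [-0.5, 0.2, 6.1]
grip_width: 0.0487
gripper_force: 20.0
```

Request:
tcp_steps --ticks '[0,0,0,0,0,0,0,0,0,0,0,0,0,0,0,0,0,0]' --jaw 0.068

```text
t: 26.85
ee_pos: [0.6345, -0.2294, 0.0488]
tcp_rot: [-180.0, -0.0, 86.1]
force: [0.2, -0.2, -0.6]
grip_width: 0.0641
gripper_force: 0.0
```

Request:
tcp_steps --ticks '[0,0,-0.03,0,0,0,0,0,-0.08,0,0,0,0,0,-0.13,0,0,0,-0.05,-0.05,-0.15,0,0,0,-0.15,-0.2,-0.15,0,0,0,-0.15,-0.2,-0.15,0,0,0,-0.15,-0.2,-0.15,0,0,0,-0.15,-0.2,-0.15,0,0,0,-0.15,-0.2,-0.15,0,0,0]'

```text
t: 27.75
ee_pos: [0.4177, -0.371, 0.1984]
tcp_rot: [-179.7, 0.2, 85.4]
force: [0.9, -1.2, 0.0]
grip_width: 0.0682
gripper_force: 0.0Traceback (most recent call last):
```

```bash
python3 - <<'E'
from h import *
for n in ("top","side"):
    im,d,c=snap(n); np.savez("pics/%s1.npz"%n,im=im,d=d)
    cv2.imwrite("pics/%s1.png"%n,im[...,::-1])
    P=cloud(d,c).reshape(-1,3);P=P[np.isfinite(P).all(1)]
    for k,x,y,z in (("dipper",.6,.26,.065),("tall",.606,.1815,.123),("square",.612,.1057,.109),("jar",.642,-.146,.075),("beaker",.636,-.229,.071),("glass",.602,.001,.09),("short",.401,-.315,.085)):
        C=P[(np.hypot(*(P[:,:2]-[x,y]).T)<.045)&(P[:,2]>z-.010)&(P[:,2]<z+.012)].astype(np.float32)
        print(n,k,len(C),np.round(np.array([x,y]),4),cv2.minEnclosingCircle(C[:,:2]) if len(C) else 0, "ztop",np.percentile(C[:,2],95) if len(C) else 0)
go(.64,-.5,.2,60)
E
```

```text
  File "<stdin>", line 8, in <module>
cv2.error: OpenCV(4.12.0) /io/opencv/modules/imgproc/src/shapedescr.cpp:201: error: (-215:Assertion failed) count >= 0 && (depth == CV_32F || depth == CV_32S) in function 'minEnclosingCircle'
```

View pics/top1.png

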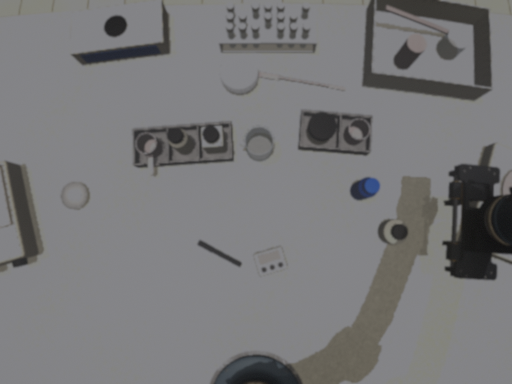

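The top view shows the dipper at (149,145) with its handle out at (152,168), tall bottle at (177,135), square at (212,134), jar at (322,126) and beaker at (357,130). Each stands in its own bay, and the glass (260,144) and short bottle (397,231) haven't moved. Next I'm checking the numbers.

```bash
python3 - <<'E'
from h import *
for n in ("top","side"):
    im,d,c=snap(n)
    if n=="side": cv2.imwrite("pics/side1.png",im[...,::-1])
    P=cloud(d,c).reshape(-1,3);P=P[np.isfinite(P).all(1)]
    for k,x,y,z in (("dipper",.6,.26,.065),("tall",.606,.1815,.123),("square",.612,.1057,.109),("jar",.642,-.146,.075),("beaker",.636,-.229,.071),("glass",.602,.001,.088),("short",.401,-.315,.084)):
        C=np.ascontiguousarray(P[(np.hypot(*(P[:,:2]-[x,y]).T)<.045)&(P[:,2]>z-.008)&(P[:,2]<z+.012)],np.float32)
        if len(C): q,r=cv2.minEnclosingCircle(np.ascontiguousarray(C[:,:2])); print(n,k,len(C),"target",x,y,"got",np.round(q,4),"r %.3f ztop %.3f"%(r,np.percentile(C[:,2],95)))
E
```

```text
top dipper 121 target 0.6 0.26 got [0.5993 0.2644] r 0.027 ztop 0.068
top tall 195 target 0.606 0.1815 got [0.605  0.1837] r 0.018 ztop 0.126
top square 216 target 0.612 0.1057 got [0.6109 0.1067] r 0.018 ztop 0.112
top jar 629 target 0.642 -0.146 got [ 0.6406 -0.1441] r 0.034 ztop 0.078
top beaker 121 target 0.636 -0.229 got [ 0.6342 -0.23  ] r 0.026 ztop 0.074
top glass 211 target 0.602 0.001 got [0.5994 0.0037] r 0.038 ztop 0.092
top short 196 target 0.401 -0.315 got [ 0.3989 -0.3136] r 0.018 ztop 0.086
side dipper 183 target 0.6 0.26 got [0.5997 0.2631] r 0.027 ztop 0.067
side tall 201 target 0.606 0.1815 got [0.6058 0.1814] r 0.019 ztop 0.125
side square 193 target 0.612 0.1057 got [0.6127 0.1058] r 0.019 ztop 0.112
side jar 356 target 0.642 -0.146 got [ 0.6421 -0.1458] r 0.036 ztop 0.077
side beaker 111 target 0.636 -0.229 got [ 0.6362 -0.2309] r 0.027 ztop 0.072
side glass 226 target 0.602 0.001 got [0.6008 0.0024] r 0.038 ztop 0.091
side short 106 target 0.401 -0.315 got [ 0.4032 -0.3158] r 0.019 ztop 0.087
```

View pics/side1.png

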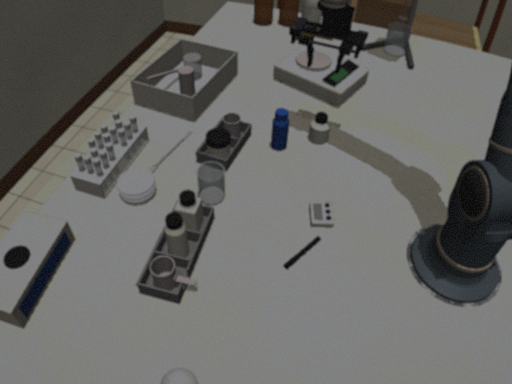

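The side view shows everything upright: dipper (163,270) with its handle out through the notch, bottles at (177,235) and (188,208), jar (218,143), beaker (232,127). All five measure within 5 mm of their targets, their tops are about 3 mm up as expected from the bay floor, and the gripper is clear of everything.

```bash
python3 -c "
from plant import workorder
print(workorder.hand_in())"
```

```text
the job is handed in; nothing more can be done
None
```

Both kits are made up and handed in at about 28 s of robot time: all five items measured within 5 mm of their bay centres and upright, the short bottle and glass beaker did not move, and the hand-in returned no verdict.

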